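# Load the second bisque cup and hold the carrier ready for the kiln

## Task

One bare clay cup already stands in the wooden carrier: stand its twin, the straight-sided cup on the plaster slab, upright in the middle of the carrier's empty side and let go of it. Then lift the carrier by its handle bar, level all the way so that both cups stay standing in it, and finish still holding it level and still about 15 cm clear of the table. Leave the low dish and everything else on the table where they are.

Things in the scene. Friction and masses are not known exactly. Their poses are not given: they have to be found in the camera images.
- cup: Cup to be loaded: bare reddish fired clay, round, straight-sided, open at the top, 58 mm outside diameter (52 mm at the foot), 75 mm high, wall 4 mm, about 130 g. Stands mouth-up on the plaster slab. Origin: centre of its underside, z up through the mouth.
- twin: Identical cup already standing in the carrier on the carrier's +y side, 80 mm from its middle. Same size; origin: centre of its underside, z up.
- carrier: Loose plywood tray with a handle, about 380 g, at any yaw. Base 120 mm (its x) by 250 mm (its y), floor 8 mm thick, rim 25 mm high. A divider 48 mm high along y = 0 parts it: +y side holds the twin, -y is empty. Posts at x = +-62 mm, y = 0 carry the handle bar. It balances about the bar once both cups are in. Origin: centre of underside; z up.
- grip (a point): Middle of the carrier's handle bar, 155 mm above the carrier's underside. The bar is wooden, runs along the carrier's x, 16 mm wide (carrier's y) and 24 mm tall, its top 167 mm above the underside; 110 mm are free between the posts. Axes as the carrier's.
- empty_side (a point): Point on the carrier's floor in the middle of its empty side (carrier x = 0, y = -80 mm, 8 mm above its underside). Axes as the carrier's.
- bat: Fixed plaster slab, 180 mm (its x) by 260 mm (its y), 20 mm thick, lying on the table. The cup stands towards one end of it and the low dish towards the other. Origin: centre of its underside.
- dish: Bystander: low flared clay dish, 70 mm across the mouth, 34 mm high, on the plaster slab. Origin: centre of its underside.
- vase: Bystander: closed bulbous clay vase, 72 mm across, 88 mm high, at the far edge of the table. Origin: centre of its underside.
- jar: Bystander: lidded jar, 54 mm across, 65 mm high, at the far edge. Origin: centre of its underside.
- stamp0: Bystander: wooden stamp block, 30 x 40 x 28 mm, towards the left of the table. Origin: centre of its underside.
- stamp1: Bystander: wooden stamp block, 35 x 35 x 26 mm, towards the right of the table. Origin: centre of its underside.
- stamp2: Bystander: wooden stamp block, 60 x 35 x 27 mm, at the far edge. Origin: centre of its underside.
- brush: Bystander: brush lying on the table at the far edge. Origin: underside, handle to its -x.
- table: The work table, white top at z = 0.
There are look-alikes about, which are no part of the job. What is shaped like the cup but green or turquoise is not meant.

How it is judged (in metres and radians):
On the way, in this order (a step that is already met when the one before it is completed fails the run):
1. the cup stands upright on the floor of the carrier's empty side, let go, the carrier still on the table (y of cup in the frame of carrier between -0.125 and -0.03 m and x of cup in the frame of carrier between -0.04 and 0.04 m and z of cup in the frame of carrier between 0.003 and 0.014 m and angle between the z axis of each of cup, twin and the z axis of carrier, either way round below 0.12 rad and y of twin in the frame of carrier between 0.03 and 0.125 m and x of twin in the frame of carrier between -0.04 and 0.04 m and z of twin in the frame of carrier between 0.003 and 0.014 m and contact force between the fingers and cup below 0.2 N and height (world z) of carrier below 0.006 m), for 0.3 s.
2. the carrier is lifted clear and level with both cups standing in it (height (world z) of carrier between 0.08 and 0.26 m and angle between carrier's own z axis and vertical below 0.12 rad and y of cup in the frame of carrier between -0.125 and -0.03 m and x of cup in the frame of carrier between -0.04 and 0.04 m and z of cup in the frame of carrier between 0.003 and 0.014 m and angle between the z axis of each of cup, twin and the z axis of carrier, either way round below 0.12 rad and y of twin in the frame of carrier between 0.03 and 0.125 m and x of twin in the frame of carrier between -0.04 and 0.04 m and z of twin in the frame of carrier between 0.003 and 0.014 m), for 0.3 s.
At the end, for the whole second after the job is handed in: Fingers hold the carrier (over 3 N), still (under 30 mm/s), its underside 80 to 260 mm above the table, tilt under 0.12 rad, off table and slab; the cup stands in its -y side, the twin in its +y side, each 30 mm or more off the middle line, within 40 mm of x = 0, square to the floor to 0.12 rad (all of step 2 and contact force between the fingers and carrier above 3 N and contact force between carrier and table below 0.1 N and contact force between carrier and bat below 0.1 N and linear speed of carrier below 0.03 m/s and angular speed of carrier below 0.15 rad/s); the arm keeps its last pose, push and grip.
It fails at once if the carrier is tilted by more than 0.25 rad (angle between carrier's own z axis and vertical above 0.25 rad).
It fails at once if the twin in the carrier tips by more than 0.4 rad (angle between twin's own z axis and vertical above 0.4 rad).
It fails at once if the cup is tipped by more than 0.9 rad (angle between cup's own z axis and vertical above 0.9 rad).
It fails at once if the dish, vase, jar, brush or a stamp block is moved by more than 40 mm (distance of any of dish, vase, jar, stamp0, stamp1, stamp2, brush from where it was at the start of the episode above 0.04 m).
It also fails if it takes over 64 s, if anything falls off the work surface, if the arm or the gripper's body presses on something with over 40 N, if the wrist force passes 120 N, or if a joint passes its speed limit or range.

## Robot

A 6-joint arm with a two-finger parallel gripper is mounted at the origin on the work surface. World frame = base frame: x ahead of the robot, y to its left, z up, the work surface at z = 0. Lengths are in m, angles in degrees, forces in N, time in s.
With the tool pointing down it reaches from about 0.25 to 0.775 m from the base axis. Payload 4 kg.
Tool frame: the origin (TCP) lies at the very end of the fingers, on their centre line; the grasp point (between the pads) lies 19 mm behind it (hold_point_z is the distance from the TCP to the grasp point, in m); z points along the fingers, y is the direction in which the jaws open and shut (so a half turn about z gives the same grasp; the last joint's range is limited). The gripper opens to 94 mm and grips with 3 to 60 N. Pads are 16 mm wide; open, the fingers measure 119 mm over their backs; the gripper's body (75 mm by 177 mm) begins 78 mm behind the grasp point.
Start: joints at [-70.365, 4.996, 78.535, -0, 96.463, -5.907], TCP at [0.237, -0.496, 0.166] pointing down, gripper open.
Joint ranges: [-177.83, 177.83], [-43.37, 116.18], [15.69, 146.23], [-61.86, 241.86], [9.47, 152.12], [-147.06, 147.06]. Speed limits (degrees/s): [159.86, 159.86, 180, 180, 180, 180].

## Interface

Orientations are given as [roll, pitch, yaw] about the fixed x, y, z axes, in that order (R = Rz(yaw) Ry(pitch) Rx(roll)).
In Python, from workcell import * gives the robot as it stands.
- The arm moves only by the tool apply_moves, never from a script. Its argument "increments" is a list that holds one entry, the list of rows, each a list of 5 numbers: the shift along the tool's x, y, z in mm, then the turn about the tool's z in rad, then the finger opening in mm, from 0 to 94. A call has 1 to 8 rows; each row shifts and turns the pose as measured when the row begins, along the tool's axes as they then stand; what a row does not reach is not made up. A row lasts 1/8 s, in which the tool goes at most 62.5 mm and 10.7 degrees, less where a joint would pass 70% of its speed; a pose out of reach is approached as far as the arm can. A call with a gripper value outside its range is refused whole. The fingers move at their own pace and stop on an object; "force" is the grip in N (left out, the last holds). Time passes only in rows, so rows that do not move let the fingers close. It gives the time, the measured TCP pose, the force and the opening at its end, in the units of the state.
- get_state(): the state, without advancing time (a new reading comes with each control period).
- camera(name): name is "side" or "top" or "wrist"; returns the picture (480x640x3 uint8, red, green, blue); there is no depth.
- camera_model(name): a dict with "mtx" (3x3 intrinsics, pixels), "rvec" (rotation vector, rad) and "tvec" (3), from world to camera coordinates, as OpenCV has them; the wrist camera has in their place "hand_eye" (4x4, takes a point from camera to tool coordinates, whose origin is the TCP and whose axes are the flange's). Camera axes: x right, y down, z forward; pixel columns grow to the right and rows downward; lengths in m; the calibration is good to about 2 mm. A picture is of the moment at which its call begins: read the wrist's pose just before it. camera_model takes no time and is no camera call.
- finish_job(): hands the job in, once; it reports no verdict.
The state is a dict: "time_s": time; "q": joint angles; "qvel": joint speeds; "tau": joint torques, N m; "ee_pos": TCP position; "eef_rot": TCP orientation; "ft_force": force on the tool from outside, world axes, zero at the start; "torque": the same for the moment, N m; "grip_width": finger opening in m.
Only numpy, scipy, OpenCV 4.12 (cv2) and the standard library are available. Lean on these libraries where they do the work, as an engineer would, in place of code of your own. Each camera call takes 0.05 s, during which the arm holds its last target. There are 200 camera calls.

## Working session

There is one attempt and no reset: what is moved stays moved. The work goes in short steps, Python scripts to look and compute and a tool call to move; the robot and the scene stay as the last step left them, time stands still between calls to the robot, and variables do not carry over. Pictures are saved under pics/ and viewed, about 8 in all and at most 12, crops included, and the job is handed in when it is done.

Besides the shell and the picture viewer there is one more tool, called after "Emit:" as name(argument=value, ...), one argument or row to a line, values as JSON. apply_moves: Moves the arm, as the interface text tells. Its arguments: {"type":"object","properties":{"increments":{"type":"array","items":{"type":"array","items":{"type":"array","items":{"type":"number"}}}},"force":{"type":"number"}},"required":["increments"]}

```bash
mkdir -p pics; cat > h.py <<'E'
from workcell import *
import numpy as np, cv2
def M(n):
    m=camera_model(n)
    if 'hand_eye' in m:
        s=get_state(); from scipy.spatial.transform import Rotation as R
        T=np.eye(4);T[:3,:3]=R.from_euler('xyz',s['eef_rot'],degrees=True).as_matrix();T[:3,3]=s['ee_pos']
        W=np.linalg.inv(T@np.array(m['hand_eye']));return np.array(m['mtx']),W[:3,:3],W[:3,3]
    return np.array(m['mtx']),cv2.Rodrigues(np.array(m['rvec'],float))[0],np.array(m['tvec'],float).ravel()
def ray(m,uv,z):
    K,R,t=m;c=-R.T@t;d=R.T@np.linalg.inv(K)@[uv[0],uv[1],1];return np.round(c+d*(z-c[2])/d[2],4)
def px(m,p):
    K,R,t=m;q=K@(R@np.array(p)+t);return np.round(q[:2]/q[2],1)
def snap(n,f,crop=None,s=1):
    m=M(n);im=camera(n)[:,:,::-1]
    if crop: x,y,w,h=crop;im=im[y:y+h,x:x+w]
    cv2.imwrite('pics/'+f,cv2.resize(im,None,fx=s,fy=s,interpolation=cv2.INTER_CUBIC));return m
E
python3 - <<'E'
from h import *
print(get_state())
print(camera_model('wrist'))
snap('top','t1.png');snap('side','s1.png')
for n in('top','side'):
    K,R,t=M(n);print(n,K,-R.T@t,R)
E
```

```text
{'time_s': 0.0, 'q': array([-7.03661980e+01,  5.03752507e+00,  7.86231018e+01, -1.16340813e-03,
        9.64634767e+01, -5.90384502e+00]), 'qvel': array([ 0.01409365,  0.00646483,  0.0574981 ,  0.00322243, -0.02172509,
        0.05647127]), 'tau': array([-5.49825781e-04, -3.40184426e+01, -3.02429044e+01,  7.16099236e-02,
        3.29811824e-02, -1.66924933e-04]), 'ee_pos': array([ 0.23691098, -0.495658  ,  0.16493394]), 'eef_rot': array([-1.79876436e+02, -1.16150403e-02,  2.55375048e+01]), 'ft_force': array([-0.31440439, -0.23163668,  0.09875421]), 'torque': array([-0.02041821, -0.00320796,  0.02573506]), 'grip_width': 0.09409497270792927}
{'mtx': array([[347.38931611,   0.        , 319.15115609],
       [  0.        , 347.38931611, 234.53217717],
       [  0.        ,   0.        ,   1.        ]]), 'hand_eye': array([[-6.07412926e-04, -9.58250625e-01, -2.85928960e-01,
         8.44087001e-02],
       [ 9.99999630e-01, -7.56391314e-04,  4.10590616e-04,
        -1.26374126e-04],
       [-6.09722897e-04, -2.85928605e-01,  9.58250730e-01,
        -2.17608379e-01],
       [ 0.00000000e+00,  0.00000000e+00,  0.00000000e+00,
         1.00000000e+00]])}
top [[623.35146807   0.         325.65414588]
 [  0.         623.35146807 246.6741934 ]
 [  0.           0.           1.        ]] [ 0.40865673 -0.0072868   1.45118008] [[ 0.02737277 -0.99961587  0.0043408 ]
 [-0.99324617 -0.02768763 -0.11267401]
 [ 0.11275092 -0.00122728 -0.99362253]]
side [[451.78538822   0.         314.7731235 ]
 [  0.         451.78538822 239.88776022]
 [  0.           0.           1.        ]] [ 0.32852948 -0.69828608  0.97485811] [[ 0.95286681 -0.3029122   0.01700127]
 [-0.21713508 -0.72003133 -0.65909578]
 [ 0.2118896   0.62433892 -0.75186682]]
```

View pics/t1.png

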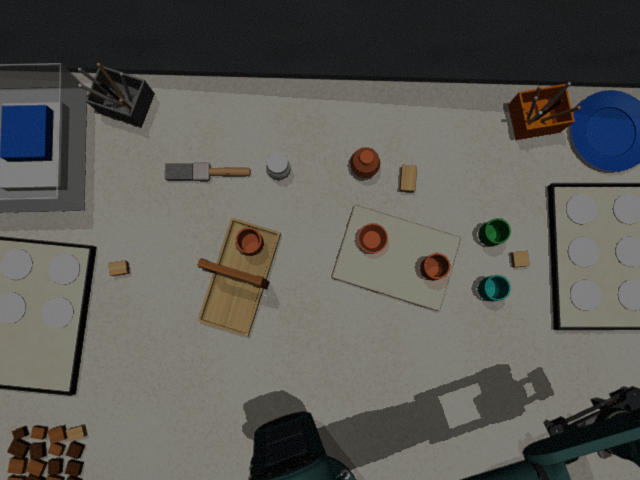

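View pics/s1.png

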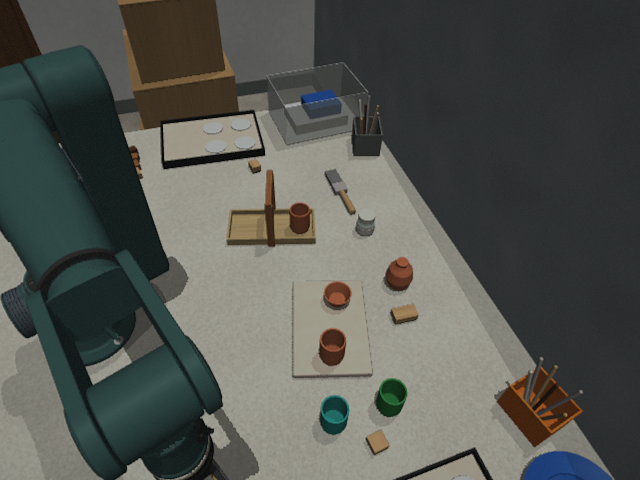

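Candidates are the cup at top (435,267) / side (333,347), the dish at (373,239), the twin in the carrier at (249,241), the green cup at (497,232), the turquoise cup at (495,288) and the vase at (365,163). My choice is the bare clay, tall, straight-sided one at (435,267). I'll check it in a close crop.

```bash
python3 - <<'E'
from h import *
m=snap('top','t2.png',(190,195,280,150),2.85)
E
```

```text
(no output)
```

View pics/t2.png

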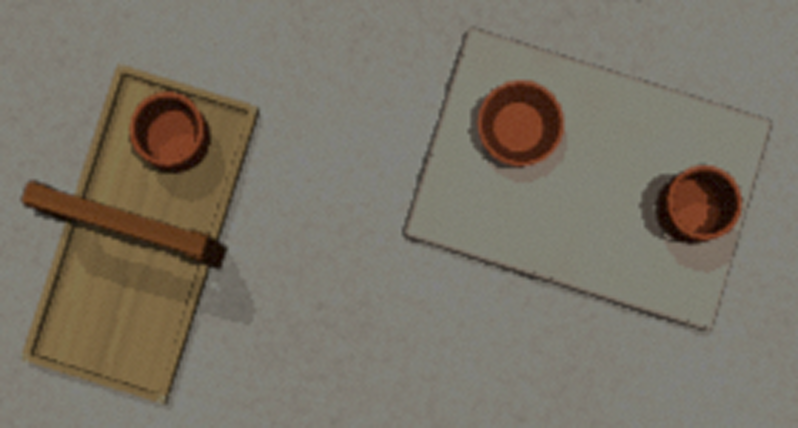

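Crop position (704,203) is the tall, straight-sided bare cup with the narrow foot. The dish at (521,123) is flared. In the carrier, the twin is at (169,132), so the empty side is the lower-left one. The bar's top runs from (28,190) to (213,248).

```bash
python3 - <<'E'
from h import *
m=M('top');f=lambda u,v:(190+(u-1)/2.85,195+(v-1)/2.85)
C=[ray(m,f(*p),.025) for p in[(119,66),(259,108),(168,404),(25,357)]]
print('corners',C,np.mean(C,0))
for a,b in((0,1),(1,2),(2,3),(3,0)):
    d=C[b]-C[a];print(np.linalg.norm(d),np.degrees(np.arctan2(d[1],d[0])))
for p in[(30,183),(28,204),(213,233),(208,258)]: print('bar',ray(m,f(*p),.167))
print('twin',ray(m,f(169,132),.083),'cup',ray(m,f(704,203),.095),'dish',ray(m,f(521,123),.054))
print('bat',[ray(m,f(*p),.02) for p in[(469,28),(771,121),(710,330),(405,235)]])
print('green,turq',ray(m,(497,226),.075),ray(m,(495,284),.075))
E
```

```text
corners [array([0.6316, 0.2107, 0.025 ]), array([0.6004, 0.096 , 0.025 ]), array([0.3612, 0.1598, 0.025 ]), array([0.3952, 0.2751, 0.025 ])] [0.4971 0.1854 0.025 ]
0.11886769956552537 -105.21707089520568
0.24756227499358624 165.06560115140755
0.12020852715177904 73.57011242636919
0.24501493832009513 -15.238710977414346
bar [0.5218 0.2497 0.167 ]
bar [0.5065 0.2504 0.167 ]
bar [0.4892 0.1157 0.167 ]
bar [0.4711 0.1186 0.167 ]
twin [0.5719 0.1608 0.083 ] cup [ 0.5271 -0.2524  0.095 ] dish [ 0.5903 -0.1142  0.054 ]
bat [array([ 0.6718, -0.0728,  0.02  ]), array([ 0.602, -0.32 ,  0.02 ]), array([ 0.4316, -0.2716,  0.02  ]), array([ 0.5011, -0.025 ,  0.02  ])]
green,turq [ 0.6219 -0.3902  0.075 ] [ 0.4923 -0.3853  0.075 ]
```

```bash
cat >> h.py <<'E'
def plan(p,yaw,n,g,final=True):
    s=get_state();P=np.array(s['ee_pos']);y=s['eef_rot'][2];D=np.array(p)-P;dy=(yaw-y+180)%360-180
    print('D mm',np.round(D*1000,1),'dyaw',round(dy,1),'z',P.round(4),s['eef_rot'].round(2))
    for i in range(n):
        a=np.radians(y+dy*i/n);d=D*1000/n
        print([round(v,1) for v in(d[0]*np.cos(a)+d[1]*np.sin(a),d[0]*np.sin(a)-d[1]*np.cos(a),-d[2])]+[round(-np.radians(dy/n),3),g])
E
python3 - <<'E'
from h import *
plan([.527,-.2524,.18],74.8,8,94)
E
```

```text
D mm [290.  243.4  14.8] dyaw 49.3 z [ 0.237  -0.4958  0.1652] [-1.7991e+02 -1.0000e-02  2.5540e+01]
[np.float64(45.8), np.float64(-11.8), np.float64(-1.9), np.float64(-0.107), 94]
[np.float64(46.8), np.float64(-6.8), np.float64(-1.9), np.float64(-0.107), 94]
[np.float64(47.3), np.float64(-1.8), np.float64(-1.9), np.float64(-0.107), 94]
[np.float64(47.2), np.float64(3.3), np.float64(-1.9), np.float64(-0.107), 94]
[np.float64(46.6), np.float64(8.4), np.float64(-1.9), np.float64(-0.107), 94]
[np.float64(45.4), np.float64(13.3), np.float64(-1.9), np.float64(-0.107), 94]
[np.float64(43.7), np.float64(18.1), np.float64(-1.9), np.float64(-0.107), 94]
[np.float64(41.5), np.float64(22.7), np.float64(-1.9), np.float64(-0.107), 94]
```

Emit:
apply_moves(
  increments=[
    [[46, -12, -2, -0.107, 94], [47, -7, -2, -0.107, 94], [47, -2, -2, -0.107, 94], [47, 3, -2, -0.107, 94], [47, 8, -2, -0.107, 94], [45, 13, -2, -0.107, 94], [44, 18, -2, -0.107, 94], [41, 23, -2, -0.107, 94]],
  ],
)

```text
time_s: 1.15
ee_pos: [0.529, -0.2435, 0.1775]
eef_rot: [-179.6, -0.3, 75.7]
ft_force: [0.0, -0.3, 0.0]
grip_width: 0.0943
```

```bash
python3 - <<'E'
from h import *
m=snap('wrist','w1.png')
print(px(m,[.5271,-.2524,.095]))
plan([.527,-.2524,.18],74.8,2,94)
E
```

```text
[319.5 238.8]
D mm [ -6.1 -13.6   2.8] dyaw -1.4 z [ 0.5331 -0.2388  0.1772] [-179.78   -0.54   76.22]
[np.float64(-7.3), np.float64(-1.3), np.float64(-1.4), np.float64(0.012), 94]
[np.float64(-7.3), np.float64(-1.2), np.float64(-1.4), np.float64(0.012), 94]
```

View pics/w1.png

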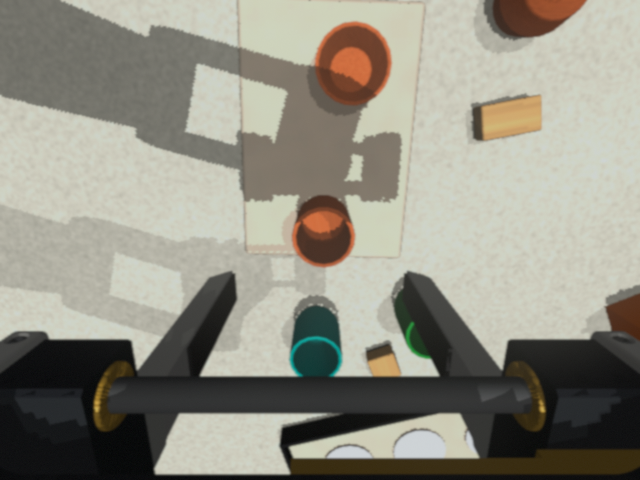

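The wrist view shows the cup's rim centred at about (323.5,235), against a predicted (319.5,239). That agrees to a few mm. The dish is at (352,63), well clear.

Emit:
apply_moves(
  increments=[
    [[-7, -1, 0, 0.012, 94], [-8, -1, 0, 0.012, 94], [0, 0, 0, 0, 94], [0, 0, 0, 0, 94]],
  ],
)

```text
time_s: 1.7
ee_pos: [0.5252, -0.2553, 0.1758]
eef_rot: [-179.6, -0.5, 74.6]
ft_force: [-0.8, -0.5, -0.9]
grip_width: 0.0939
```

```bash
python3 - <<'E'
from h import *
m=snap('wrist','w2.png',(220,160,200,150),4)
print(px(m,[.5271,-.2524,.095]))
# red mask centre of rim for check
im=cv2.imread('pics/w2.png')
K=m
plan([.527,-.2524,.056],74.8,3,94)
np.save('m.npy',np.array([*m[0].ravel(),*m[1].ravel(),*m[2]]))
E
```

```text
[320.4 226.4]
D mm [   1.8    2.9 -119.9] dyaw 0.2 z [ 0.5252 -0.2553  0.1759] [-179.6    -0.47   74.56]
[np.float64(1.1), np.float64(0.3), np.float64(40.0), np.float64(-0.001), 94]
[np.float64(1.1), np.float64(0.3), np.float64(40.0), np.float64(-0.001), 94]
[np.float64(1.1), np.float64(0.3), np.float64(40.0), np.float64(-0.001), 94]
```

View pics/w2.png

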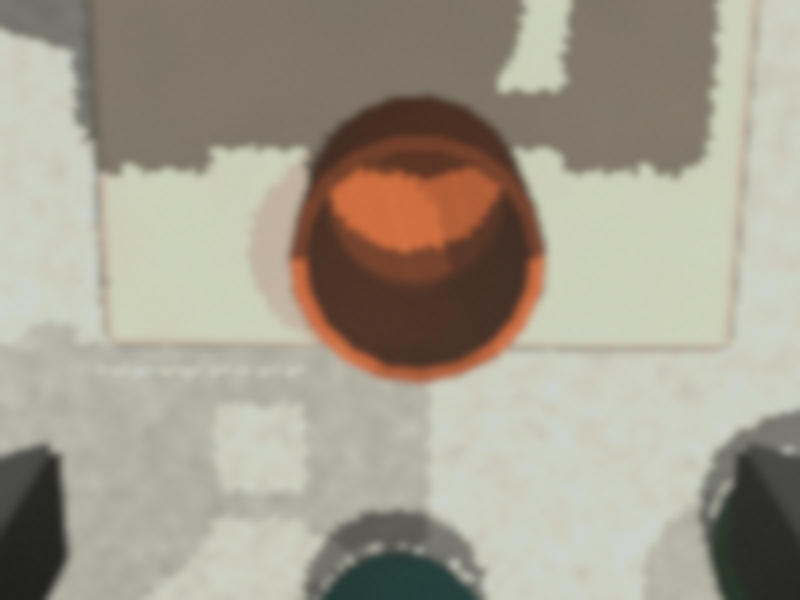

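Settled view: the outer rim is centred at crop (419,256), which is pixel (324.7,224). The cup is therefore about 3.5 mm further along tool +y and 2 mm along +x. I'll correct while descending.

Emit:
apply_moves(
  increments=[
    [[3, 2, 30, 0, 94], [2, 2, 40, 0, 94], [0, 0, 35, 0, 94], [0, 0, 13, 0, 94], [0, 0, 0, 0, 94]],
  ],
)

```text
time_s: 2.38
ee_pos: [0.5303, -0.2532, 0.0579]
eef_rot: [-179.9, -0.4, 74.3]
ft_force: [1.1, -0.6, 0.4]
grip_width: 0.0943
```

Emit:
apply_moves(
  increments=[
    [[0, 0, 0, 0, 56], [0, 0, 0, 0, 50], [0, 0, 0, 0, 50], [0, 0, 0, 0, 50], [0, 0, 0, 0, 50], [0, 0, 0, 0, 50]],
  ],
  force=12,
)

```text
time_s: 3.12
ee_pos: [0.5333, -0.2552, 0.0637]
eef_rot: [179.5, -0.2, 74.3]
ft_force: [0.5, -0.2, -0.3]
grip_width: 0.0499
```

The opening went to 50 mm, which is under the 58 mm cup, and the pose drifted. I'll look before doing anything else.

```bash
python3 - <<'E'
from h import *
snap('wrist','w3.png',(160,120,320,240),2);a=cv2.imread('pics/w3.png')
snap('side','s2.png',(240,260,200,150),2);b=cv2.imread('pics/s2.png')
m=M('wrist');print([px(m,p) for p in([.5309,-.2517,.095],)])
im=np.zeros((780,640,3),np.uint8);im[:480]=a;im[480:,:400]=b
cv2.imwrite('pics/c3.png',cv2.resize(im,None,fx=.75,fy=.75));print(get_state()['ee_pos'],get_state()['eef_rot'])
E
```

```text
[array([313.4, 277.2])]
[ 0.53329092 -0.25514675  0.06362802] [179.53635229  -0.23669938  74.30669503]
```

View pics/c3.png

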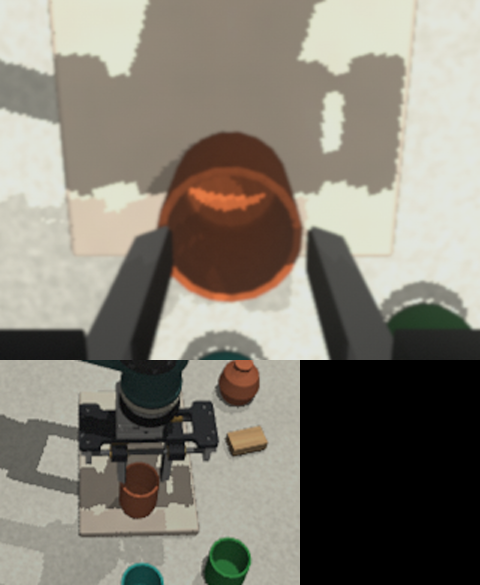

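The tool and the cup are concentric (rim seen at (313,275), predicted (313,277)), and the fingers straddle the cup. The width reading may be off, so I'll close further as a test, correcting the drifted height at the same time.

Emit:
apply_moves(
  increments=[
    [[0, 0, 4, 0, 30], [0, 0, 2, 0, 30], [0, 0, 0, 0, 30]],
  ],
)

```text
time_s: 3.6
ee_pos: [0.533, -0.2549, 0.0567]
eef_rot: [179.6, -0.3, 74.3]
ft_force: [0.1, 0.1, 0.2]
grip_width: 0.0302
```

```bash
python3 - <<'E'
from h import *
snap('wrist','w4.png',(160,120,320,240),2);a=cv2.imread('pics/w4.png')
snap('side','s4.png',(280,310,100,75),6.4);b=cv2.imread('pics/s4.png')
s=get_state();print(s['ee_pos'],s['eef_rot'],s['grip_width'],s['ft_force'])
m=M('side');print([(px(m,p)-[280,310])*6.4*.625+[400*0,300] for p in (s['ee_pos'],[.5309,-.2517,.095],[.5309,-.2517,.02])])
im=np.vstack([a,b]);cv2.imwrite('pics/c4.png',cv2.resize(im,None,fx=.625,fy=.625))
E
```

```text
[ 0.53316195 -0.25502945  0.05691931] [179.57155866  -0.24574266  74.30604912] 0.029991166169284943 [ 0.22772544 -0.69789436  0.29352169]
[array([219.6, 451.2]), array([217.2, 413.6]), array([210.8, 478. ])]
```

View pics/c4.png

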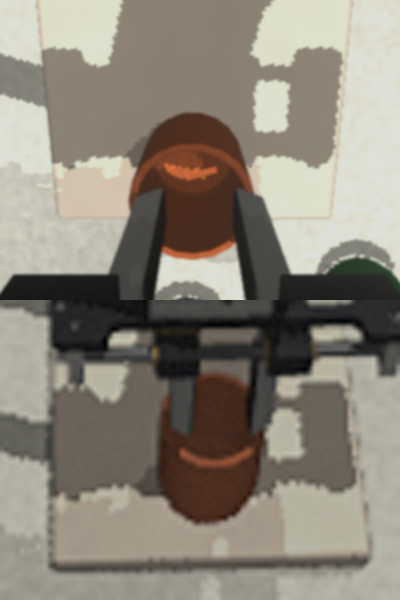

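The fingers closed straight past the cup's walls to 30 mm, so they must be passing over the rim or beside it. I'll triangulate the fingertips: wrist px (319,272), side px (335,343).

```bash
python3 - <<'E'
from h import *
def tri(l):
    A=[];b=[]
    for n,uv in l:
        K,R,t=M(n);c=-R.T@t;d=R.T@np.linalg.inv(K)@[*uv,1];d/=np.linalg.norm(d);Q=np.eye(3)-np.outer(d,d);A.append(Q);b.append(Q@c)
    x=np.linalg.solve(sum(A),sum(b));return x.round(4),[px(M(n),x)-uv for n,uv in l]
print('tips',tri([('wrist',(318.8,272)),('side',(335,343))]))
print('L',tri([('wrist',(280,272)),('side',(280+183/4,310+132/4))]),'R',tri([('wrist',(357.6,272)),('side',(280+258/4,310+132/4))]))
# rim from three views
print('rim w/side',tri([('top',(190+703/2.85,195+202/2.85)),('side',(280+211/4,310+121/4))]))
print(get_state()['ee_pos'],ray(M('wrist'),(318.8,272),.095))
E
```

```text
tips (array([ 0.5331, -0.2538,  0.0769]), [array([-0.7, -0.1]), array([0.2, 0. ])])
L (array([ 0.5119, -0.2475,  0.0779]), [array([2. , 0.3]), array([-0.55, -0.1 ])]) R (array([ 0.5546, -0.26  ,  0.0767]), [array([-3. , -0.1]), array([ 0.8, -0.1])])
rim w/side (array([ 0.5272, -0.2531,  0.0913]), [array([-0.06666667,  0.12280702]), array([ 0.15, -0.05])])
[ 0.53316195 -0.25502945  0.05691931] [ 0.5354 -0.2466  0.095 ]
```

Both tip edges (±8 mm of finger width) put the true fingertips at z≈0.096, although the reported TCP is at 0.057. Taking the tips about 38 mm short of the reported TCP, the image opening matches the reading exactly in all three pictures (94, 50 and 30 mm). So the fingers closed in the air over the rim, and the cup has not moved. I'll check whether the module says anything about this.

```bash
python3 - <<'E'
import workcell
print([n for n in dir(workcell) if n[0]!='_'], getattr(workcell,'hold_point_z',None))
E
```

```text
['MotionError', 'camera', 'camera_model', 'finish_job', 'get_state', 'hold_point_z'] 0.0188
```

Emit:
apply_moves(
  increments=[
    [[0, 0, -15, 0, 30], [0, 0, -5, 0, 94], [0, 0, 0, 0, 94], [0, 0, 0, 0, 94], [0, 0, 0, 0, 94], [0, 0, 0, 0, 94]],
  ],
)

```text
time_s: 4.45
ee_pos: [0.5334, -0.2554, 0.0792]
eef_rot: [179.5, -0.2, 74.3]
ft_force: [-0.2, 0.5, 0.3]
grip_width: 0.0763
```

```bash
python3 - <<'E'
from h import *
plan([.531,-.252,.019],74.8,3,94)
E
```

```text
D mm [ -2.4   3.4 -60.2] dyaw 0.5 z [ 0.5334 -0.2554  0.0792] [179.48  -0.22  74.3 ]
[np.float64(0.9), np.float64(-1.1), np.float64(20.1), np.float64(-0.003), 94]
[np.float64(0.9), np.float64(-1.1), np.float64(20.1), np.float64(-0.003), 94]
[np.float64(0.9), np.float64(-1.1), np.float64(20.1), np.float64(-0.003), 94]
```

Emit:
apply_moves(
  increments=[
    [[1, -1, 0, 0, 94], [1, -1, 0, 0, 94], [1, -1, 20, 0, 94], [0, 0, 20, 0, 94], [0, 0, 10, 0, 94], [0, 0, 8, 0, 94], [0, 0, 0, 0, 94]],
  ],
)

```text
time_s: 5.32
ee_pos: [0.5322, -0.2513, 0.0201]
eef_rot: [179.4, -0.2, 74.3]
ft_force: [-0.3, 0.1, 0.2]
grip_width: 0.0942
```

Emit:
apply_moves(
  increments=[
    [[0, 0, 0, 0, 50], [0, 0, 0, 0, 50], [0, 0, 0, 0, 50], [0, 0, 0, 0, 50], [0, 0, 0, 0, 50], [0, 0, 0, 0, 50]],
  ],
  force=12,
)

```text
time_s: 6.08
ee_pos: [0.5332, -0.2521, 0.0222]
eef_rot: [179.2, -0.1, 74.3]
ft_force: [-0.1, -1.0, -0.1]
grip_width: 0.0571
```

It grips at 57.1 mm, as expected for the cup. The cup's underside is therefore at about ee_z − 2 mm. Lifting.

Emit:
apply_moves(
  increments=[
    [[0, 0, -10, 0, 50], [0, 0, -25, 0, 50], [0, 0, -35, 0, 50], [0, 0, -40, 0, 50], [0, 0, -40, 0, 50], [0, 0, -25, 0, 50], [0, 0, -10, 0, 50], [0, 0, 0, 0, 50]],
  ],
)

```text
time_s: 7.08
ee_pos: [0.5299, -0.2511, 0.2142]
eef_rot: [179.3, -0.2, 74.3]
ft_force: [-0.2, -1.0, -1.1]
grip_width: 0.0574
```

```bash
python3 - <<'E'
from h import *
s=get_state();print(s['ft_force'],s['grip_width'])
plan([.420,.2065,.215],164.8,16,50)
E
```

```text
[-0.16700935 -0.97977395 -1.13295342] 0.05743118626105587
D mm [-109.9  457.6    0.8] dyaw 90.5 z [ 0.5299 -0.2511  0.2142] [179.33  -0.2   74.33]
[np.float64(25.7), np.float64(-14.3), np.float64(-0.0), np.float64(-0.099), 50]
[np.float64(27.0), np.float64(-11.7), np.float64(-0.0), np.float64(-0.099), 50]
[np.float64(28.0), np.float64(-9.0), np.float64(-0.0), np.float64(-0.099), 50]
[np.float64(28.7), np.float64(-6.2), np.float64(-0.0), np.float64(-0.099), 50]
[np.float64(29.2), np.float64(-3.4), np.float64(-0.0), np.float64(-0.099), 50]
[np.float64(29.4), np.float64(-0.5), np.float64(-0.0), np.float64(-0.099), 50]
[np.float64(29.3), np.float64(2.4), np.float64(-0.0), np.float64(-0.099), 50]
[np.float64(28.9), np.float64(5.3), np.float64(-0.0), np.float64(-0.099), 50]
[np.float64(28.3), np.float64(8.1), np.float64(-0.0), np.float64(-0.099), 50]
[np.float64(27.3), np.float64(10.9), np.float64(-0.0), np.float64(-0.099), 50]
[np.float64(26.1), np.float64(13.5), np.float64(-0.0), np.float64(-0.099), 50]
[np.float64(24.7), np.float64(16.0), np.float64(-0.0), np.float64(-0.099), 50]
[np.float64(23.0), np.float64(18.4), np.float64(-0.0), np.float64(-0.099), 50]
[np.float64(21.0), np.float64(20.6), np.float64(-0.0), np.float64(-0.099), 50]
[np.float64(18.9), np.float64(22.5), np.float64(-0.0), np.float64(-0.099), 50]
[np.float64(16.6), np.float64(24.3), np.float64(-0.0), np.float64(-0.099), 50]
```

Emit:
apply_moves(
  increments=[
    [[26, -14, 0, -0.099, 50], [27, -12, 0, -0.099, 50], [28, -9, 0, -0.099, 50], [29, -6, 0, -0.099, 50], [29, -3, 0, -0.099, 50], [29, -1, 0, -0.099, 50], [29, 2, 0, -0.099, 50], [29, 5, 0, -0.099, 50]],
  ],
)

```text
time_s: 8.07
ee_pos: [0.464, -0.0162, 0.1989]
eef_rot: [-179.6, -0.9, 121.0]
ft_force: [0.5, 0.8, -0.8]
grip_width: 0.0574
```

Emit:
apply_moves(
  increments=[
    [[28, 8, 0, -0.099, 50], [27, 11, 0, -0.099, 50], [26, 13, 0, -0.099, 50], [25, 16, 0, -0.099, 50], [23, 18, 0, -0.099, 50], [21, 21, 0, -0.099, 50], [19, 22, 0, -0.099, 50], [0, 0, 0, 0, 50]],
  ],
)

```text
time_s: 9.07
ee_pos: [0.3979, 0.1879, 0.1875]
eef_rot: [-179.7, -2.2, 162.2]
ft_force: [0.3, 0.4, -2.3]
grip_width: 0.0575
```

```bash
python3 - <<'E'
from h import *
plan([.420,.2065,.215],164.8,2,50)
E
```

```text
D mm [22.1 18.6 27.5] dyaw 2.6 z [0.3979 0.1879 0.1875] [-179.73   -2.21  162.16]
[np.float64(-7.7), np.float64(12.2), np.float64(-13.8), np.float64(-0.023), 50]
[np.float64(-8.0), np.float64(12.1), np.float64(-13.8), np.float64(-0.023), 50]
```

Drift has put 2.2° of tilt into the tool. I'll go slower and use the full rotation in the plan.

```bash
cat >> h.py <<'E'
from scipy.spatial.transform import Rotation as Rt
def plan2(p,yaw):
    s=get_state();R=Rt.from_euler('xyz',s['eef_rot'],degrees=True).as_matrix()
    dy=(yaw-s['eef_rot'][2]+180)%360-180
    print('tool shift mm',(R.T@(np.array(p)-s['ee_pos'])*1000).round(1),'turn',round(-np.radians(dy),3),s['ee_pos'].round(4),s['eef_rot'].round(2),'tool z',R[:,2].round(3),'w',round(s['grip_width'],4),s['ft_force'].round(1))
E
python3 - <<'E'
from h import *
plan2([.420,.2065,.19],164.8)
E
```

```text
tool shift mm [-15.2  24.5  -3.2] turn -0.046 [0.3979 0.1879 0.1875] [-179.73   -2.21  162.16] tool z [-0.038  0.007 -0.999] w 0.0575 [ 0.3  0.4 -2.3]
```

Emit:
apply_moves(
  increments=[
    [[-5, 8, 0, -0.02, 50], [-5, 8, 0, -0.02, 50], [-5, 8, 0, -0.005, 50], [0, 0, 0, 0, 50], [0, 0, 0, 0, 50]],
  ],
)

```text
time_s: 9.7
ee_pos: [0.4213, 0.2053, 0.1844]
eef_rot: [-179.6, -2.4, 164.6]
ft_force: [0.9, 0.8, -2.3]
grip_width: 0.0574
```

```bash
python3 - <<'E'
from h import *
plan2([.420,.2065,.19],164.8)
plan2([.420,.2065,.04],164.8)
m=snap('wrist','w5.png');a=cv2.imread('pics/w5.png')
c=np.array([.497,.1855,0]);y=np.array([np.cos(np.radians(-15.2)),np.sin(np.radians(-15.2)),0]);x=np.array([y[1],-y[0],0])
for n in('top',):
    mm=snap('top','t5.png',(190,200,120,150),4);b=cv2.imread('pics/t5.png')
for X,Y in((.06,-.125),(-.06,-.125),(.06,.0),(-.06,0)):
    p=c+X*x+Y*y+[0,0,.025];u=px(m,p);cv2.circle(a,(int(u[0]),int(u[1])),4,(255,0,255),1);v=(px(mm,p)-[190,200])*4;cv2.circle(b,(int(v[0]),int(v[1])),4,(255,0,255),1)
im=np.hstack([cv2.resize(a,(480,360)),cv2.resize(b,(288,360))]);cv2.imwrite('pics/c5.png',im)
E
```

```text
tool shift mm [ 1.8  0.8 -5.5] turn -0.004 [0.4213 0.2053 0.1844] [-179.65   -2.36  164.6 ] tool z [-0.041  0.005 -0.999] w 0.0574 [ 0.9  0.8 -2.3]
tool shift mm [ -4.4   1.7 144.4] turn -0.004 [0.4213 0.2053 0.1844] [-179.65   -2.36  164.6 ] tool z [-0.041  0.005 -0.999] w 0.0574 [ 0.9  0.8 -2.3]
```

View pics/c5.png

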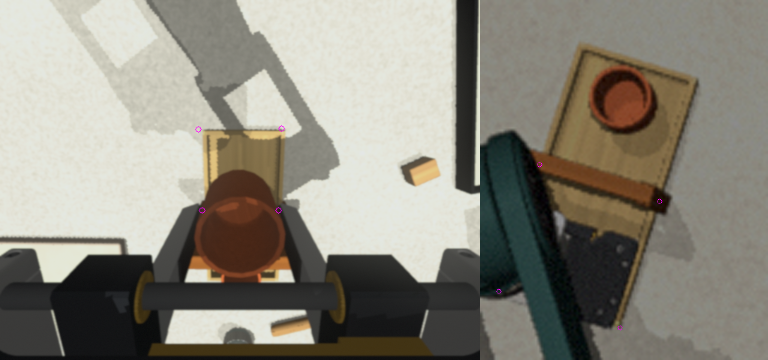

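In the wrist view the carrier's empty-end corners are at (205,129) and (285,130), against predictions at (198,129) and (282,128). The tray is therefore about 4 mm further along tool +y. The cup hangs upright in the jaws, and the bar is clear of the gripper body. Descending with that correction.

Emit:
apply_moves(
  increments=[
    [[-1, 2, 15, 0, 50], [-1, 2, 30, 0, 50], [-1, 1, 30, 0, 50], [-1, 0, 30, 0, 50], [0, 0, 20, 0, 50], [0, 0, 15, 0, 50], [0, 0, 5, 0, 50], [0, 0, 0, 0, 50]],
  ],
)

```text
time_s: 10.8
ee_pos: [0.4181, 0.2094, 0.0306]
eef_rot: [-179.6, -2.4, 164.6]
ft_force: [0.5, -0.1, -1.4]
grip_width: 0.0574
```

```bash
python3 - <<'E'
from h import *
plan2([.419,.2035,.014],164.8)
E
```

```text
tool shift mm [-3.1 -5.4 16.6] turn -0.004 [0.4181 0.2094 0.0306] [-179.61   -2.42  164.58] tool z [-0.042  0.005 -0.999] w 0.0574 [ 0.5 -0.1 -1.4]
```

Emit:
apply_moves(
  increments=[
    [[-1, 0, 8, 0, 50], [0, 0, 5, 0, 50], [0, 0, 3, 0, 50], [0, 0, 0, 0, 50]],
  ],
)

```text
time_s: 11.3
ee_pos: [0.4203, 0.2098, 0.0156]
eef_rot: [-179.8, -2.2, 164.6]
ft_force: [0.3, -0.3, -1.4]
grip_width: 0.0577
```

Emit:
apply_moves(
  increments=[
    [[0, 0, 2, 0, 50], [0, 0, 2, 0, 50], [0, 0, 0, 0, 50]],
  ],
)

```text
time_s: 11.68
ee_pos: [0.4205, 0.21, 0.0117]
eef_rot: [-179.8, -2.2, 164.6]
ft_force: [-0.0, 0.1, -1.4]
grip_width: 0.0579
```

Emit:
apply_moves(
  increments=[
    [[0, 0, 2, 0, 50], [0, 0, 0, 0, 50]],
  ],
)

```text
time_s: 11.92
ee_pos: [0.4208, 0.2101, 0.011]
eef_rot: [-179.8, -2.1, 164.6]
ft_force: [0.9, -0.3, -0.8]
grip_width: 0.057
```

Emit:
apply_moves(
  increments=[
    [[0, 0, 1.5, 0, 50], [0, 0, 0, 0, 50], [0, 0, 0, 0, 50]],
  ],
)

```text
time_s: 12.3
ee_pos: [0.4209, 0.2102, 0.0109]
eef_rot: [-179.8, -2.1, 164.6]
ft_force: [-1.2, 0.2, 0.5]
grip_width: 0.0574
```

Contact. Releasing and retreating upward.

Emit:
apply_moves(
  increments=[
    [[0, 0, 0, 0, 65], [0, 0, 0, 0, 75], [0, 0, 0, 0, 85], [0, 0, 0, 0, 85], [0, 0, 0, 0, 85], [0, 0, 0, 0, 85]],
  ],
)

```text
time_s: 13.05
ee_pos: [0.4211, 0.2104, 0.0103]
eef_rot: [-179.8, -2.1, 164.6]
ft_force: [-0.3, -0.5, 0.7]
grip_width: 0.085
```

Emit:
apply_moves(
  increments=[
    [[0, 0, -10, 0, 85], [0, 0, -25, 0, 85], [0, 0, -40, 0, 85], [0, 0, -40, 0, 85], [0, 0, -40, 0, 85], [0, 0, -30, 0, 85], [0, 0, -10, 0, 85], [0, 0, 0, 0, 85]],
  ],
)

```text
time_s: 14.05
ee_pos: [0.4281, 0.2088, 0.215]
eef_rot: [-179.9, -1.9, 164.6]
ft_force: [0.3, 0.2, -0.7]
grip_width: 0.0848
```

```bash
python3 - <<'E'
from h import *
m=snap('wrist','w6.png');a=cv2.imread('pics/w6.png')
ms=snap('side','s6.png',(210,160,130,100),3);b=cv2.imread('pics/s6.png')
im=np.zeros((480,800,3),np.uint8);im[:,:640]=a;im=np.hstack([cv2.resize(a,(400,300)),cv2.resize(b,(390,300))]);cv2.imwrite('pics/c6.png',im)
plan2([.497,.1855,.2],74.8)
c=np.array([.497,.1855,0]);y=np.array([np.cos(np.radians(-15.2)),np.sin(np.radians(-15.2)),0])
print('bar mid px wrist/side',px(m,c+[0,0,.167])/1.6,(px(ms,c+[0,0,.167])-[210,160])*3,'cup rim',px(m,c-.08*y+[0,0,.083])/1.6)
plan([.497,.1855,.2],74.8,12,94)
E
```

```text
tool shift mm [-73.7  -3.8  10.8] turn 1.567 [0.4274 0.2086 0.2135] [-179.85   -2.07  164.59] tool z [-0.036  0.007 -0.999] w 0.0849 [ 1.  -0.7 -0. ]
bar mid px wrist/side [196.1875 201.625 ] [177.3  80.4] cup rim [196.5625 132.375 ]
D mm [ 69.6 -23.1 -13.5] dyaw -89.8 z [0.4274 0.2086 0.2135] [-179.85   -2.07  164.59]
[np.float64(-6.1), np.float64(-0.3), np.float64(1.1), np.float64(0.131), 94]
[np.float64(-6.1), np.float64(0.5), np.float64(1.1), np.float64(0.131), 94]
[np.float64(-6.0), np.float64(1.3), np.float64(1.1), np.float64(0.131), 94]
[np.float64(-5.8), np.float64(2.0), np.float64(1.1), np.float64(0.131), 94]
[np.float64(-5.4), np.float64(2.8), np.float64(1.1), np.float64(0.131), 94]
[np.float64(-5.0), np.float64(3.5), np.float64(1.1), np.float64(0.131), 94]
[np.float64(-4.5), np.float64(4.1), np.float64(1.1), np.float64(0.131), 94]
[np.float64(-4.0), np.float64(4.6), np.float64(1.1), np.float64(0.131), 94]
[np.float64(-3.3), np.float64(5.1), np.float64(1.1), np.float64(0.131), 94]
[np.float64(-2.6), np.float64(5.5), np.float64(1.1), np.float64(0.131), 94]
[np.float64(-1.9), np.float64(5.8), np.float64(1.1), np.float64(0.131), 94]
[np.float64(-1.1), np.float64(6.0), np.float64(1.1), np.float64(0.131), 94]
```

View pics/c6.png

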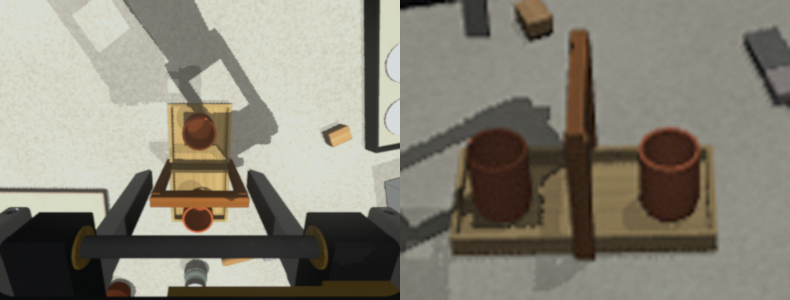

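The cup stands upright in the middle of the empty side (side crop (500,175)) and the twin stands at (668,175). The bar's middle in the wrist view is at (199.5,198), against a predicted (196,202), so it is about 3.5 mm along tool +y. Next I'll turn 90° and move over the bar.

Emit:
apply_moves(
  increments=[
    [[-6, 0, 0, 0.131, 85], [-6, 1, 0, 0.131, 70], [-6, 2, 0, 0.131, 70], [-6, 2, 0, 0.131, 70], [-5, 3, 0, 0.131, 70], [-5, 4, 0, 0.131, 70], [-4, 4, 0, 0.131, 70], [-4, 5, 0, 0.131, 70]],
  ],
)

```text
time_s: 15.15
ee_pos: [0.4678, 0.1928, 0.1947]
eef_rot: [-176.4, -0.7, 102.6]
ft_force: [0.5, -0.7, -0.1]
grip_width: 0.0703
```

Emit:
apply_moves(
  increments=[
    [[-3, 5, 0, 0.131, 70], [-2, 6, 0, 0.131, 70], [-1, 6, 0, 0.131, 70], [0, 6, 0, 0.07, 70], [0, 0, 0, 0, 70], [0, 0, 0, 0, 70]],
  ],
)

```text
time_s: 15.9
ee_pos: [0.4862, 0.1853, 0.1809]
eef_rot: [-175.3, 1.6, 75.3]
ft_force: [0.4, -0.2, -0.7]
grip_width: 0.07
```

```bash
python3 - <<'E'
from h import *
plan2([.4975,.187,.2],74.8)
m=snap('wrist','w7.png')
for X in(-.055,.055): print(px(m,np.array([.4975,.187,.167])+X*np.array([np.cos(np.radians(-105.2)),np.sin(np.radians(-105.2)),0])))
E
```

```text
tool shift mm [  4.    8.9 -20. ] turn 0.009 [0.4862 0.1853 0.1809] [-175.32    1.65   75.29] tool z [-0.086 -0.007 -0.996] w 0.07 [ 0.4 -0.2 -0.7]
[336.6 169.9]
[333.5 317.4]
```

View pics/w7.png

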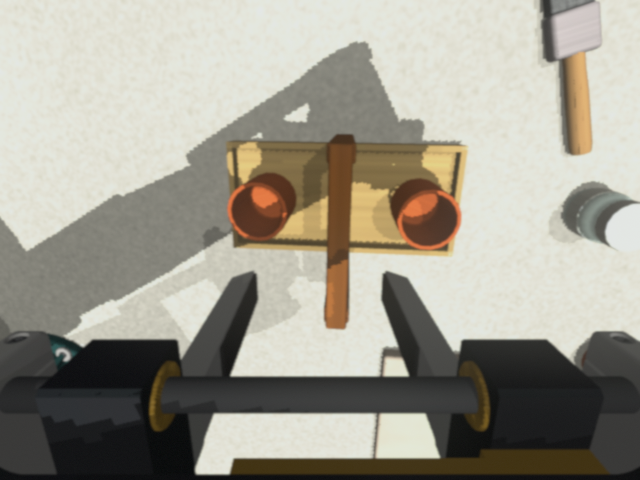

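The fingers straddle the bar (bar px x≈338, jaws centred at 320), but the tool now leans 5°. I'll test what the drift depends on with idle rows first.

Emit:
apply_moves(
  increments=[
    [[0, 0, -5, 0, 70], [0, 0, 0, 0, 70], [0, 0, 0, 0, 70], [0, 0, 0, 0, 70], [0, 0, 0, 0, 70], [0, 0, 0, 0, 70], [0, 0, 0, 0, 70], [0, 0, 0, 0, 70]],
  ],
)

```text
time_s: 16.95
ee_pos: [0.4864, 0.1855, 0.1867]
eef_rot: [-175.4, 1.6, 75.4]
ft_force: [1.1, -0.4, 0.0]
grip_width: 0.0702
```

Emit:
apply_moves(
  increments=[
    [[0, 0, 0, -0.13, 70], [0, 0, 0, -0.13, 70], [0, 0, 0, -0.13, 70], [0, 0, 0, -0.13, 70], [0, 0, 0, 0, 70], [0, 0, 0, 0, 70]],
  ],
)

```text
time_s: 17.7
ee_pos: [0.4864, 0.1855, 0.1865]
eef_rot: [-175.2, -1.0, 105.8]
ft_force: [0.1, 0.5, 0.5]
grip_width: 0.0699
```

Emit:
apply_moves(
  increments=[
    [[0, 0, 0, 0.065, 70], [0, 0, 0, 0.065, 70], [0, 0, 0, 0.065, 70], [0, 0, 0, 0.065, 70], [0, 0, 0, 0.065, 70], [0, 0, 0, 0.065, 70], [0, 0, 0, 0.065, 70], [0, 0, 0, 0, 70]],
  ],
)

```text
time_s: 18.7
ee_pos: [0.4864, 0.1855, 0.1864]
eef_rot: [-175.3, 1.4, 78.3]
ft_force: [-0.7, -0.9, 0.0]
grip_width: 0.0703
```

Idle rows and pure turns don't drift, so the lean comes from turning and translating together. I'll try the opposite combination over the 10 mm still needed in +x.

Emit:
apply_moves(
  increments=[
    [[0.5, 2.5, 0, -0.13, 70], [0, 2.5, 0, -0.13, 70], [-0.3, 2.5, 0, -0.13, 70], [-0.6, 2.5, 0, -0.13, 70], [0, 0, 0, 0, 70], [0, 0, 0, 0, 70]],
  ],
)

```text
time_s: 19.45
ee_pos: [0.4967, 0.1851, 0.1855]
eef_rot: [-175.2, -1.2, 108.9]
ft_force: [-0.7, -0.2, -0.0]
grip_width: 0.0696
```

```bash
python3 - <<'E'
from h import *
print(get_state()['q'].round(1))
plan2([.4975,.187,.186],74.8)
E
```

```text
[ 13.7   6.4  75.    0.8 103.5  -5. ]
tool shift mm [ 1.6  1.4 -0.5] turn 0.595 [0.4967 0.1851 0.1855] [-175.22   -1.22  108.87] tool z [-0.086 -0.007 -0.996] w 0.0696 [-0.7 -0.2 -0. ]
```

Emit:
apply_moves(
  increments=[
    [[0, 0, -10, 0.1, 70], [0, 0, -10, 0.1, 70], [0, 0, -10, 0.1, 70], [0, 0, -5, 0.1, 70], [0, 0, 0, 0.1, 70], [0, 0, 0, 0.095, 70], [0, 0, 0, 0, 70], [0, 0, 0, 0, 70]],
  ],
)

```text
time_s: 20.45
ee_pos: [0.499, 0.1855, 0.2219]
eef_rot: [-175.4, 1.8, 73.3]
ft_force: [0.2, -0.6, -0.3]
grip_width: 0.0699
```

Emit:
apply_moves(
  increments=[
    [[0, -10, 0, 0, 70], [0, -10, 0, 0, 70], [0, -10, 0, 0, 70], [0, -10, 0, 0, 70], [0, 0, 0, 0, 70], [0, 0, 0, 0, 70]],
  ],
)

```text
time_s: 21.2
ee_pos: [0.4573, 0.1982, 0.2258]
eef_rot: [-175.4, 1.7, 73.4]
ft_force: [0.2, -1.2, -0.3]
grip_width: 0.07
```

Emit:
apply_moves(
  increments=[
    [[0, 10, 0, 0, 70], [0, 10, 0, 0, 70], [0, 10, 0, 0, 70], [0, 10, 0, 0, 70], [0, 0, 0, 0, 70], [0, 0, 0, 0, 70]],
  ],
)

```text
time_s: 21.95
ee_pos: [0.4995, 0.185, 0.2211]
eef_rot: [-175.4, 1.8, 73.3]
ft_force: [0.3, -0.3, -0.1]
grip_width: 0.0697
```

Emit:
apply_moves(
  increments=[
    [[-2, -6, 0, 0.131, 70], [-2, -6, 0, 0.131, 70], [-3, -5, 0, 0.131, 70], [-4, -5, 0, 0.131, 70], [-4, -4, 0, 0.131, 70], [-5, -3, 0, 0.131, 70], [-5, -3, 0, 0.131, 70], [-6, -2, 0, 0.131, 70]],
  ],
)

```text
time_s: 22.95
ee_pos: [0.4478, 0.1872, 0.2268]
eef_rot: [-179.4, 4.9, 11.4]
ft_force: [0.1, -0.1, 0.1]
grip_width: 0.0703
```

```bash
python3 - <<'E'
from h import *
print(get_state()['q'].round(1));plan2([.4975,.187,.21],74.8)
E
```

```text
[ 15.2   0.6  76.5   1.  107.8  94.1]
tool shift mm [50.  10.1 12.4] turn -1.107 [0.4478 0.1872 0.2268] [-179.37    4.88   11.4 ] tool z [-0.085 -0.006 -0.996] w 0.0703 [ 0.1 -0.1  0.1]
```

Emit:
apply_moves(
  increments=[
    [[6, 1, 0, -0.131, 70], [6, 2, 0, -0.131, 70], [5, 3, 0, -0.131, 70], [5, 4, 0, -0.131, 70], [5, 4, 0, -0.131, 70], [4, 5, 0, -0.131, 70], [3, 5, 0, -0.131, 70], [3, 6, 0, -0.131, 70]],
  ],
)

```text
time_s: 23.95
ee_pos: [0.4959, 0.1887, 0.2255]
eef_rot: [-175.6, 1.6, 73.7]
ft_force: [0.2, -0.6, -0.5]
grip_width: 0.0702
```

Emit:
apply_moves(
  increments=[
    [[0, -6, 0, -0.131, 70], [1, -6, 0, -0.131, 70], [2, -6, 0, -0.131, 70], [3, -5, 0, -0.131, 70], [4, -5, 0, -0.131, 70], [4, -4, 0, -0.131, 70], [5, -4, 0, -0.131, 70], [5, -3, 0, -0.131, 70]],
  ],
)

```text
time_s: 24.95
ee_pos: [0.4474, 0.2075, 0.2306]
eef_rot: [-176.6, -3.2, 135.8]
ft_force: [-0.5, 0.4, -0.4]
grip_width: 0.0698
```

Emit:
apply_moves(
  increments=[
    [[-17, -18, 0, 0.1, 70], [-16, -19, 0, 0.1, 70], [-14, -21, 0, 0.1, 70], [-12, -22, 0, 0.1, 70], [-10, -23, 0, 0.1, 70], [-8, -24, 0, 0.1, 70], [0, 0, 0, 0, 70], [0, 0, 0, 0, 70]],
  ],
)

```text
time_s: 25.95
ee_pos: [0.3782, 0.0798, 0.2381]
eef_rot: [-175.7, -0.7, 100.8]
ft_force: [-0.1, 0.8, 0.1]
grip_width: 0.0699
```

Emit:
apply_moves(
  increments=[
    [[21, 34, 0, 0, 70], [21, 34, 0, 0, 70], [21, 34, 0, 0, 70], [19, 31, 0, 0, 70], [0, 0, 0, 0, 70], [0, 0, 0, 0, 70]],
  ],
)

```text
time_s: 26.7
ee_pos: [0.4984, 0.1922, 0.2263]
eef_rot: [-175.6, -0.7, 101.3]
ft_force: [-0.6, -0.7, 1.2]
grip_width: 0.07
```

```bash
python3 - <<'E'
from h import *
print(get_state()['q'].round(1));plan2([.4975,.187,.19],74.8)
E
```

```text
[ 14.3   6.5  70.3   0.9 107.6   3.3]
tool shift mm [-5.4  0.9 36.3] turn 0.462 [0.4984 0.1922 0.2263] [-175.6    -0.67  101.29] tool z [-0.078 -0.004 -0.997] w 0.07 [-0.6 -0.7  1.2]
```

The lean is stuck at about 4.4° (0.078 rad), which is inside the 0.12 limit, and it no longer grows. I'll turn in place, then aim so that the true grasp point (57 mm behind the reported TCP) meets the bar.

Emit:
apply_moves(
  increments=[
    [[0, 0, 0, 0.1, 70], [0, 0, 0, 0.1, 70], [0, 0, 0, 0.1, 70], [0, 0, 0, 0.1, 70], [0, 0, 0, 0.05, 70], [0, 0, 0, 0, 70], [0, 0, 0, 0, 70]],
  ],
)

```text
time_s: 27.58
ee_pos: [0.4952, 0.1888, 0.2295]
eef_rot: [-176.0, 1.3, 74.7]
ft_force: [0.2, 0.0, 0.6]
grip_width: 0.0702
```

```bash
python3 - <<'E'
from h import *
plan2([.4955,.188,.13],74.8)
E
```

```text
tool shift mm [ 1.6  7.5 99.2] turn -0.001 [0.4952 0.1888 0.2295] [-175.96    1.29   74.73] tool z [-0.074 -0.003 -0.997] w 0.0702 [0.2 0.  0.6]
```

Emit:
apply_moves(
  increments=[
    [[0, 2, 15, 0, 70], [1, 2, 30, 0, 70], [0, 2, 25, 0, 70], [0, 1, 12, 0, 70], [0, 0, 3, 0, 70], [0, 0, 0, 0, 70]],
  ],
)

```text
time_s: 28.32
ee_pos: [0.4952, 0.187, 0.1392]
eef_rot: [-175.9, 1.3, 74.8]
ft_force: [0.3, -0.8, -0.2]
grip_width: 0.0701
```

```bash
python3 - <<'E'
from h import *
plan2([.4955,.188,.098],74.8)
m=snap('wrist','w8.png',(200,120,240,180),3.3)
s=get_state();R=Rt.from_euler('xyz',s['eef_rot'],degrees=True).as_matrix()
print('grasp pt px in crop',(px(m,s['ee_pos']-.057*R[:,2])-[200,120])*3.3)
K,Rr,t=m;c=-Rr.T@t
print('bar top plane',[((px(m,[.5,.188,.167])-[200,120])*3.3)])
E
```

```text
tool shift mm [ 1.9  2.9 41. ] turn 0.0 [0.4952 0.187  0.1392] [-175.92    1.31   74.82] tool z [-0.075 -0.003 -0.997] w 0.0701 [ 0.3 -0.8 -0.2]
grasp pt px in crop [391.38 602.58]
bar top plane [array([403.92, 517.77])]
```

View pics/w8.png

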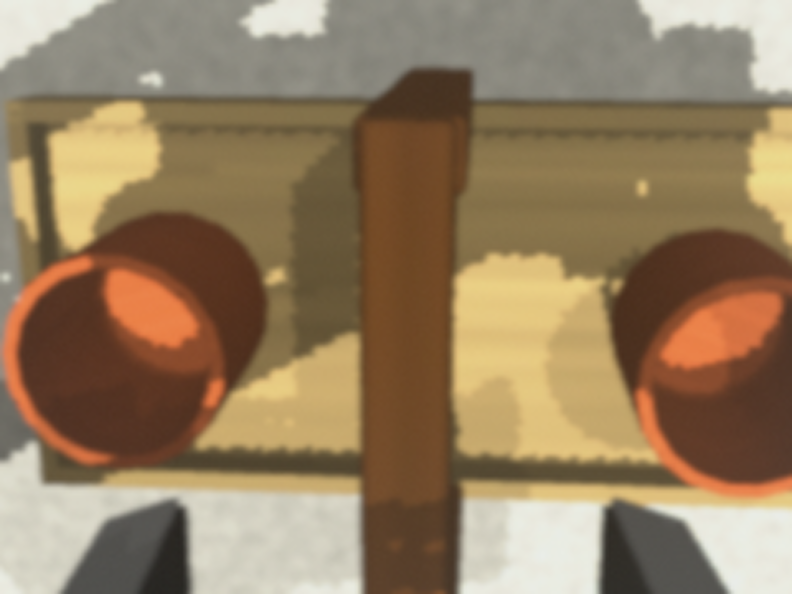

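The bar's centreline is at crop x≈409 (predicted 404) and the jaw tips are symmetric about 394. I'll add about 1 mm of tool +y and go down over the bar.

Emit:
apply_moves(
  increments=[
    [[1, 2, 12, 0, 70], [1, 1, 14, 0, 70], [0, 1, 8, 0, 70], [0, 0, 3, 0, 70], [0, 0, 0, 0, 70]],
  ],
)

```text
time_s: 29.0
ee_pos: [0.498, 0.1882, 0.1008]
eef_rot: [-176.1, 1.2, 74.8]
ft_force: [-0.3, 0.2, 0.1]
grip_width: 0.0704
```

```bash
python3 - <<'E'
from h import *
plan2([.4965,.188,.098],74.8)
E
```

```text
tool shift mm [-0.5 -1.2  2.9] turn 0.0 [0.498  0.1882 0.1008] [-176.06    1.23   74.83] tool z [-0.072 -0.003 -0.997] w 0.0704 [-0.3  0.2  0.1]
```

Emit:
apply_moves(
  increments=[
    [[0, -1, 2, 0, 40], [0, 0, 0, 0, 20], [0, 0, 0, 0, 8], [0, 0, 0, 0, 8], [0, 0, 0, 0, 8], [0, 0, 0, 0, 8], [0, 0, 0, 0, 8], [0, 0, 0, 0, 8]],
  ],
  force=30,
)

```text
time_s: 30.0
ee_pos: [0.4957, 0.1891, 0.1002]
eef_rot: [-176.0, 1.2, 74.9]
ft_force: [-2.2, 0.2, -0.3]
grip_width: 0.017
```

```bash
python3 - <<'E'
from h import *
plan2([.4965,.188,.098],74.8);print(get_state()['torque'].round(2))
E
```

```text
tool shift mm [-0.9  1.2  2.2] turn 0.001 [0.4957 0.1891 0.1002] [-175.99    1.19   74.87] tool z [-0.073 -0.002 -0.997] w 0.017 [-2.2  0.2 -0.3]
[-0.08 -0.21 -0.01]
```

Gripped at 17 mm on the 16 mm bar. Lifting slowly.

Emit:
apply_moves(
  increments=[
    [[0, 0, -2, 0, 8], [0, 0, -3, 0, 8], [0, 0, -4, 0, 8], [0, 0, -5, 0, 8], [0, 0, -5, 0, 8], [0, 0, -3, 0, 8], [0, 0, 0, 0, 8]],
  ],
)

```text
time_s: 30.88
ee_pos: [0.4959, 0.1883, 0.119]
eef_rot: [-175.6, 1.4, 74.9]
ft_force: [0.5, 0.3, -6.5]
grip_width: 0.0154
```

The full 6.5 N load is carried and the pads sit flush at 15.4 mm. Continuing smoothly.

Emit:
apply_moves(
  increments=[
    [[0, 0, -5, 0, 8], [0, 0, -8, 0, 8], [0, 0, -12, 0, 8], [0, 0, -12, 0, 8], [0, 0, -12, 0, 8], [0, 0, -12, 0, 8], [0, 0, -8, 0, 8], [0, 0, -4, 0, 8]],
  ],
)

```text
time_s: 31.88
ee_pos: [0.5024, 0.1887, 0.1979]
eef_rot: [-175.7, 1.4, 74.8]
ft_force: [-0.1, -0.6, -7.0]
grip_width: 0.0161
```

```bash
python3 - <<'E'
from h import *
plan2([.4965,.188,.25],74.8);print(get_state()['torque'].round(2))
snap('side','s9.png',(180,60,200,150),4);snap('wrist','w9.png')
E
```

```text
tool shift mm [ -3.4  -9.4 -51.5] turn 0.001 [0.5024 0.1887 0.1979] [-175.74    1.36   74.85] tool z [-0.078 -0.003 -0.997] w 0.0161 [-0.1 -0.6 -7. ]
[-0.06 -0.25 -0.01]
```

View pics/s9.png

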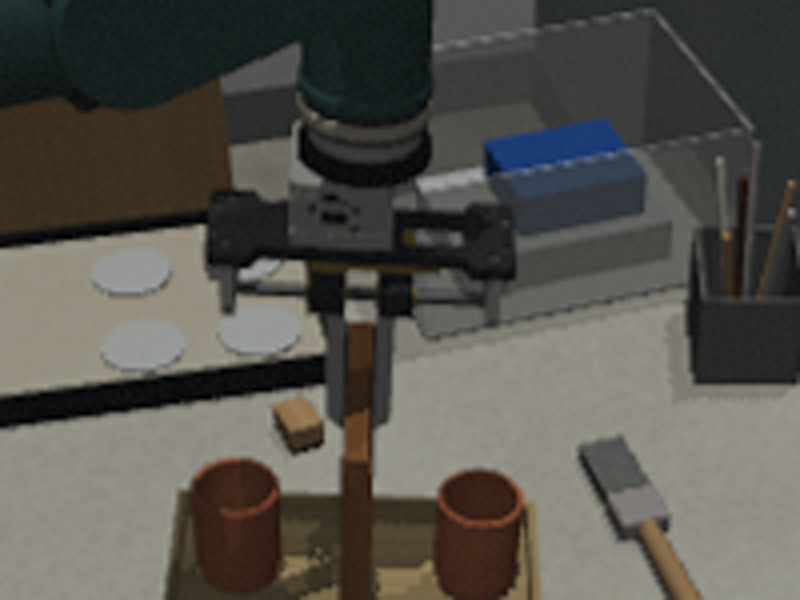

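Both cups are standing with the carrier in the air. Points read off the crop are the rim centres at (235,488) and (478,498), the far rim corners at (180,492) and (537,502), and the bar with its divider. I'll fit the carrier pose to these.

```bash
python3 - <<'E'
from h import *
from scipy.optimize import least_squares
s=get_state();R=Rt.from_euler('xyz',s['eef_rot'],degrees=True).as_matrix();g=s['ee_pos']-.057*R[:,2]
m=M('side')
# crop readings; carrier far long edge is carrier x=-.06 (world +y); cup rims at carrier z=.083
obs=[((0,-.08,.083),(235,488)),((0,.08,.083),(478,498)),((-.06,-.125,.025),(180,492)),((-.06,.125,.025),(537,502))]
px_=lambda q:(px(m,q)-[180,60])*4
def f(v):
    C=Rt.from_euler('z',-105.2+v[2],degrees=True)*Rt.from_euler('xy',[v[0],v[1]],degrees=True)
    r=[]
    for p,uv in obs: r+=list(px_(g+v[3:]+C.apply(np.array(p)-[0,0,.155]))-uv)
    return np.array(r+list(np.array(v[3:])*3000)+[v[2]*2,v[1]*2])
o=least_squares(f,[-4,0,0,0,0,0],diff_step=1e-2,x_scale=[1,1,1,.01,.01,.01]);print(o.x.round(4),f(o.x).round(1))
for a in(-8,-6,-4,-2,0,2,4):
    v=np.zeros(6);v[0]=a;r=f(v)[:8];print(a,r.round(0))
print('underside',(g-[0,0,.155])[2])
E
```

```text
[-4.4675  0.      0.      0.      0.      0.    ] [  1.4 -10.4   3.2  -9.6  -0.4 -11.2  -0.2  -5.6   0.    0.    0.    0.
   0. ]
-8 [ -5. -16.  -4.  -4. -12. -20. -13.   2.]
-6 [ -1. -13.   0.  -8.  -6. -15.  -5.  -2.]
-4 [  3. -10.   4. -10.   1. -10.   1.  -7.]
-2 [  7.  -6.   8. -14.   8.  -5.   8. -11.]
0 [ 11.  -3.  12. -17.  16.  -0.  15. -16.]
2 [ 15.   0.  16. -20.  23.   4.  21. -21.]
4 [ 20.   3.  20. -24.  30.   8.  28. -26.]
underside 0.0995644233807925
```

The carrier tilts about 4.3° (0.075 rad), following the tool's lean and under the 0.12 limit, with its underside at about 0.10 m. I'll raise it the last 48 mm gently and let it settle.

Emit:
apply_moves(
  increments=[
    [[0, 0, -4, 0, 8], [0, 0, -8, 0, 8], [0, 0, -10, 0, 8], [0, 0, -10, 0, 8], [0, 0, -8, 0, 8], [0, 0, -5, 0, 8], [0, 0, -2, 0, 8], [0, 0, 0, 0, 8]],
  ],
)

```text
time_s: 32.98
ee_pos: [0.5062, 0.1888, 0.2472]
eef_rot: [-175.7, 1.4, 74.8]
ft_force: [-0.6, -0.1, -6.4]
grip_width: 0.0161
```

Emit:
apply_moves(
  increments=[
    [[0, 0, 0, 0, 8], [0, 0, 0, 0, 8], [0, 0, 0, 0, 8], [0, 0, 0, 0, 8], [0, 0, 0, 0, 8], [0, 0, 0, 0, 8]],
  ],
)

```text
time_s: 33.72
ee_pos: [0.5056, 0.1887, 0.2459]
eef_rot: [-175.6, 1.5, 74.9]
ft_force: [-0.4, -0.6, -6.5]
grip_width: 0.0157
```

```bash
python3 - <<'E'
from h import *
a=get_state();snap('side','s10.png',(180,40,200,150),4);b=get_state()
print(a['ee_pos'],b['ee_pos'],b['eef_rot'],b['ft_force'],b['grip_width'],b['qvel'].round(2),b['time_s'])
snap('wrist','w10.png');A,B=cv2.imread('pics/w9.png'),cv2.imread('pics/w10.png')
# carrier fixed relative to the hand: orange cup pixels' centroids per half
for I in(A,B):
    h=cv2.cvtColor(I,cv2.COLOR_BGR2HSV);k=cv2.inRange(h,(3,150,90),(12,255,255));k[330:]=0
    n,_,st,ce=cv2.connectedComponentsWithStats(k);print([(st[i,4],ce[i].round(1)) for i in range(1,n) if st[i,4]>300])
E
```

```text
[0.50556961 0.18871013 0.24588549] [0.50555772 0.18869798 0.24590386] [-175.55601904    1.46125839   74.85730994] [-0.58500227  0.2529099  -6.55629453] 0.01577728764860062 [ 0.12 -0.03  0.02 -0.1  -0.09 -0.04] 33.775
[(np.int32(2478), array([220.2, 234.1])), (np.int32(2227), array([422. , 242.3]))]
[(np.int32(2265), array([220.9, 233.5])), (np.int32(2266), array([421.7, 242.8]))]
```

The viewer has no pictures left, but the numbers agree: the cups have stayed fixed relative to the hand, the load is a steady 6.5 N, and nothing is moving. Handing in.

```bash
python3 -c "
from workcell import *
print(finish_job())"
```

```text
the job is handed in; nothing more can be done
None
```

I stood the bare clay cup upright in the middle of the carrier's empty side and let go of it. I then lifted the carrier by its bar and handed the job in at 33.8 s, still holding it about 15 cm above the table. No verdict was reported.

**Last checks**
- **Hold:** the wrist carried a steady 6.5 N, the jaws were 15.8 mm apart on the 16 mm bar, and the arm was at rest.
- **Height:** the carrier's underside was about 0.148 m above the table, worked out from the arm's pose.
- **Cups:** both were upright in the last picture I could view, with the underside at about 0.10 m. After the final rise, their positions in the wrist camera had shifted by under 1 pixel.

**What was off**
- **Fingertips:** they sit about 38 mm short of the reported tool point. My first grasp closed in the air above the rim, and I corrected for this in every later grasp. The cup was not disturbed.
- **Tilt:** the tool drifted to a 4.5° lean that I could not remove, and the carrier hangs with it. A picture fit at 0.10 m gave about 0.078 rad, and the tool's lean was the same at the end. It is not truly level, but under the 0.12 rad limit.
- **Final view:** I had used all 12 pictures, so nobody looked at the last pose. That check rests on numbers only.
- **Bystanders:** I did not measure the dish and the other objects again at the end. I felt no contact with any of them.

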